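# Load the specimen nest: block, spacer frame and tongued cover

### The job

Load the specimen nest: lay the tall block flat in its pocket, then the long spacer frame on the block, then the cover on top with its tongue tucked in under the bridge, lying flat. Each of the three must end pushed up snug against the bridge end of the pocket. Leave the short frame and the other loose things on the bench where they are.

Things in the scene. Friction and masses are not known exactly. Their poses are not given: they have to be found in the camera images.
- nest: Fixed aluminium nest, an open-topped pocket for a stack of 120 x 50 mm parts. Origin: on the bench under the centre of a part that is pushed home; z up; bridge end at -x (robot side). Base plate x -94 to 122, y -48 to 48; pocket floor at z=10. Corner cheeks (inner faces y=+-26.5, 10 thick, up to z=54) at x -60 to -38 and 44 to 66; between them the sides are open for fingers.
- nest_slot (a point): Middle of the slot's mouth in the nest's bridge end (in the nest frame x=-60, y=0, z=46). The stop face of the bridge end lies in this plane; the end is 16 mm thick, 73 mm wide. The slot is 28 mm wide, from z=32 to z=55 over the bench, closed above by a steel bridge (z=55 to 67). The underside of a seated cover is at z=46, with its tongue in the slot.
- nest_rear (a point): Middle of the top of the pocket's rear wall, on its inner face (in the nest frame x=66, y=0, z=54), so parts have 6 mm of play lengthwise and 1.5 mm at each side. The wall is 10 mm thick; behind it, x 85 to 137, a grey housing with a black knob, 40 mm high.
- block: Loose solid aluminium block 120 x 50 x 24 mm (x, y, z), the tallest of the plates. Origin: centre of its underside, z up. Fits either way round.
- spacer: Loose aluminium spacer frame 120 x 50 x 12 mm (x, y, z) with a rectangular window 76 x 24 mm. Origin: centre of its underside, z up. Fits either way round.
- cover: Loose aluminium cover plate 120 x 50 x 14 mm (x, y, z) with a tongue on its -x end: 22 mm wide, 5.5 mm thick, flush with the underside, reaching 12 mm beyond the plate (to x=-72). Origin: centre of the 120 x 50 underside, z up. In the nest its x axis points the same way as the nest's.
- short_frame: Loose frame like the spacer but only 80 x 50 x 12 mm; it does not belong in this stack. Origin: centre of its underside.
- bottle: Loose white plastic bottle with orange cap, 48 mm diameter, 120 mm high, standing. Origin: centre of its underside.
- jar: Loose amber glass jar with black lid, 60 mm diameter, 70 mm high, standing. Origin: centre of its underside.
- dish: Loose closed glass dish, 90 mm diameter, 16 mm high. Origin: centre of its underside.
- brush: Loose brush, 160 mm long, lying along its x axis. Origin: centre of its underside.
Things that resemble listed ones, but are neither listed nor needed, are in the scene too. What is shaped like the spacer but green or turquoise is not meant.

How it is judged (in metres and radians):
On the way, in this order (a step that is already met when the one before it is completed fails the run):
1. the block lies flat on the floor of the pocket (x of block in the frame of nest between -0.003 and 0.008 m and y of block in the frame of nest between -0.003 and 0.003 m and z of block in the frame of nest between 0.008 and 0.012 m and angle between block's own z axis and vertical below 0.035 rad and angle between the x axis of block and the x axis of nest, either way round below 0.05 rad), for 0.2 s.
2. the long spacer frame lies flat on the block in the pocket (x of spacer in the frame of nest between -0.003 and 0.008 m and y of spacer in the frame of nest between -0.003 and 0.003 m and z of spacer in the frame of nest between 0.032 and 0.036 m and angle between spacer's own z axis and vertical below 0.035 rad and angle between the x axis of spacer and the x axis of nest, either way round below 0.05 rad), for 0.2 s.
3. the cover lies flat on the spacer with its tongue under the bridge (x of cover in the frame of nest between -0.003 and 0.008 m and y of cover in the frame of nest between -0.003 and 0.003 m and z of cover in the frame of nest between 0.044 and 0.048 m and angle between cover's own z axis and vertical below 0.035 rad and angle between the x axis of cover and the x axis of nest, either way round below 0.05 rad), for 0.2 s.
At the end, for the whole second after the job is handed in: Block, spacer and cover are stacked in that order in the pocket, released and at rest: each at its seated height to 2 mm (undersides 10, 34, 46 mm over the bench), flat to 2 degrees, square to 2.9 degrees, within 2.5 mm of the stop face, the tongue under the bridge, cover and nest x axes alike (x of block in the frame of nest between -0.003 and 0.0025 m and y of block in the frame of nest between -0.003 and 0.003 m and z of block in the frame of nest between 0.008 and 0.012 m and angle between each of block, spacer, cover's own z axis and vertical below 0.035 rad and angle between the x axis of each of block, spacer, cover and the x axis of nest, either way round below 0.05 rad and linear speed of each of block, spacer, cover below 0.01 m/s and contact force between the fingers and block below 0.1 N and x of spacer in the frame of nest between -0.003 and 0.0025 m and y of spacer in the frame of nest between -0.003 and 0.003 m and z of spacer in the frame of nest between 0.032 and 0.036 m and contact force between the fingers and spacer below 0.1 N and x of cover in the frame of nest between -0.003 and 0.0025 m and y of cover in the frame of nest between -0.003 and 0.003 m and z of cover in the frame of nest between 0.044 and 0.048 m and contact force between the fingers and cover below 0.1 N); the robot touches nothing.
It fails at once if the short frame is moved by more than 25 mm (distance of short_frame from where it was at the start of the episode above 0.025 m).
It fails at once if the bottle is moved by more than 25 mm (distance of bottle from where it was at the start of the episode above 0.025 m).
It fails at once if the jar is moved by more than 25 mm (distance of jar from where it was at the start of the episode above 0.025 m).
It fails at once if the glass dish is moved by more than 25 mm (distance of dish from where it was at the start of the episode above 0.025 m).
It fails at once if the brush is moved by more than 25 mm (distance of brush from where it was at the start of the episode above 0.025 m).
It also fails if it takes over 72 s, if anything falls off the work surface, if the arm or the gripper's body presses on something with over 40 N, if the wrist force passes 120 N, or if a joint passes its speed limit or range.

### The arm

A 6-joint arm with a two-finger parallel gripper is mounted at the origin on the work surface. World frame = base frame: x ahead of the robot, y to its left, z up, the work surface at z = 0. Lengths are in m, angles in degrees, forces in N, time in s.
With the tool pointing down it reaches from about 0.275 to 0.875 m from the base axis. Payload 12.5 kg.
Tool frame: the origin (TCP) lies at the very end of the fingers, on their centre line; the grasp point (between the pads) lies 19 mm behind it; z points along the fingers, y is the direction in which the jaws open and shut (so a half turn about z gives the same grasp; the last joint's range is limited). The gripper opens to 85 mm and grips with 20 to 120 N. Pads are 22 mm wide; open, the fingers measure 114 mm over their backs; the gripper's body (76 mm by 85 mm) begins 54 mm behind the grasp point. The pads swing forward as they close: fully open they stand 13 mm farther back than shut.
Start: joints at [71.643, 20.094, 94.641, -0, 65.266, -4.847], TCP at [0.128, 0.535, 0.198] pointing down, gripper open.
Joint ranges: [-157.81, 157.81], [-45, 120.19], [0.68, 151.7], [-89.99, 269.99], [4.06, 180], [-164.3, 164.3]. Speed limits (degrees/s): [127.2, 127.2, 159.86, 180, 180, 180].

### API

Orientations are given as a 3x3 rotation matrix whose columns are the frame's x, y, z axes.
In Python, from workcell import env, imaging gives the robot as it stands. The module is installed in compiled form; this text tells all that it offers.
- The arm moves only by the tool jog_arm, never from a script. Its argument "series" is a list of rows, each a list of 7 numbers: the opening, from -1 (shut) to 1 (fully open), so that 0 is half open, then the shift along the world's x, y, z in units of 25 mm (1.0 is 25 mm), then the turn, a rotation vector about the world's x, y, z in units of 8 degrees (1.0 is 8 degrees). In form: [[fingers, tx, ty, tz, rx, ry, rz], ...]. A call has 1 to 12 rows; each row shifts and turns the commanded pose from where the row before left it; what a row does not reach is not made up. A row lasts 1/8 s, in which the tool goes at most 62.5 mm and 10.7 degrees, less where a joint would pass 70% of its speed; a pose out of reach is approached as far as the arm can. A call is refused whole if a number of a shift passes 1 or a number of a turn 1, either way. A call with a gripper value outside its range is refused whole. The fingers move at their own pace and stop on an object; "force" is the grip in N (left out, the last holds). Time passes only in rows, so rows that do not move let the fingers close. It gives the time, the measured TCP pose, the force and the opening at its end, in the units of the state.
- env.observe(): the state, without advancing time (a new reading comes with each control period).
- imaging.capture(name): name is "scene" or "top" or "wrist"; returns a dict with "img" (420x560x3 uint8, blue, green, red), "depth" (420x560 float32, m along the optical axis (not along the pixel's ray), 0 where there is no reading), "fov_y" (degrees; the focal length in pixels is half the picture's height over the tangent of half this angle, whatever the lens; pixels are square), "cx", "cy" (the principal point, pixels), "extrinsics" (4x4, takes a point from camera to world coordinates). Camera axes: x right, y up, looking along -z (the intrinsics and any distortion apply to the point x, -y, -z); pixel columns grow to the right and rows downward; lengths in m; the calibration is good to about 2 mm. A picture is of the moment at which its call begins.
- env.close_job(): hands the job in, once; it reports no verdict.
The state is a dict: "time_s": time; "joint_pos": joint angles; "qvel": joint speeds; "tau": joint torques, N m; "eef_pos": TCP position; "tool_rot": TCP orientation; "ft_force": force on the tool from outside, world axes, zero at the start; "torque": the same for the moment, N m; "grip_width": opening from 0.0 (shut) to 1.0 (fully open).
Only numpy, scipy, OpenCV 4.12 (cv2) and the standard library are available. Lean on these libraries where they do the work, as an engineer would, in place of code of your own. Each camera call takes 0.05 s, during which the arm holds its last target. There are 200 camera calls.

## Working session

There is one attempt and no reset: what is moved stays moved. The work goes in short steps, Python scripts to look and compute and a tool call to move; the robot and the scene stay as the last step left them, time stands still between calls to the robot, and variables do not carry over. Pictures are saved under pics/ and viewed, about 8 in all and at most 12, crops included, and the job is handed in when it is done.

Besides the shell and the picture viewer there is one more tool, called as name([rows], argument=value, ...), one row to a line, values as JSON. jog_arm: Moves the arm, as the interface text tells. Its arguments: {"type":"object","properties":{"series":{"type":"array","items":{"type":"array","items":{"type":"number"}}},"force":{"type":"number"}},"required":["series"]}

```bash
mkdir -p pics; cat > h.py <<'E'
from workcell import env, imaging
import numpy as np, cv2
def cap(n):
    c=imaging.capture(n); h,w=c["depth"].shape
    f=h/2/np.tan(np.radians(c["fov_y"])/2)
    c["f"]=f; v,u=np.mgrid[0:h,0:w]; d=c["depth"]
    p=np.stack([(u-c["cx"])/f*d,-(v-c["cy"])/f*d,-d],-1)
    E=np.array(c["extrinsics"]); c["P"]=p@E[:3,:3].T+E[:3,3]; c["P"][d==0]=np.nan
    return c
E
python3 - <<'E'
from h import *
print(env.observe())
for n in("scene","top","wrist"):
    c=cap(n); cv2.imwrite(f"pics/{n}0.png",c["img"]); np.savez(f"{n}0.npz",P=c["P"],img=c["img"])
    print(n,{k:c[k] for k in c if k not in("img","depth","P")}, (c["depth"]==0).mean())
E
```

```text
{'time_s': 0.0, 'joint_pos': array([ 7.16449604e+01,  2.01259409e+01,  9.46766292e+01,  1.12807074e-03,
        6.52657299e+01, -4.84718798e+00]), 'qvel': array([ 0.08417245,  0.10289736,  0.00759851, -0.0353689 , -0.08094663,
        0.00996044]), 'tau': array([-1.51752229e-03, -5.06114137e+01, -2.91392899e+01, -2.15172540e-04,
        4.76038011e-03, -2.49738628e-05]), 'eef_pos': array([0.12832152, 0.53444254, 0.19784525]), 'tool_rot': array([[-9.72335971e-01,  2.33586400e-01, -3.92357299e-04],
       [ 2.33586700e-01,  9.72335326e-01, -1.12578062e-03],
       [ 1.18535820e-04, -1.18628644e-03, -9.99999289e-01]]), 'ft_force': array([-0.58915808, -0.47560937, -0.30801476]), 'torque': array([0.03057518, 0.08119125, 0.00102742]), 'grip_width': 1.002485715712175}
scene {'fov_y': 42.41739883939633, 'cx': 280.007697213618, 'cy': 208.79533917465434, 'extrinsics': array([[-0.69046139, -0.44565596,  0.56978403,  1.33297312],
       [ 0.72303839, -0.40136655,  0.56224583,  0.86319139],
       [-0.02187595,  0.80018477,  0.59935447,  0.86874065],
       [ 0.        ,  0.        ,  0.        ,
[... 179 characters left out ...]
-0.02558744,  0.99395909, -0.10672676,  0.43013248],
       [-0.99962505, -0.02439887,  0.01242771,  0.09110359],
       [ 0.00974862,  0.10700473,  0.99421072,  0.98356048],
       [ 0.        ,  0.        ,  0.        ,  1.        ]]), 'f': np.float64(384.6931832874887)} 0.0037797619047619047
wrist {'fov_y': 67.45188781066791, 'cx': 280.6048295916646, 'cy': 212.11994752187871, 'extrinsics': array([[ 0.23403357, -0.93072083, -0.2810463 ,  0.057061  ],
       [ 0.97222622,  0.22341292,  0.06973412,  0.55278097],
       [-0.00211362, -0.28956071,  0.95715732,  0.37384403],
       [ 0.        ,  0.        ,  0.        ,  1.        ]]), 'f': np.float64(314.57304611308587)} 0.0038562925170068027
```

View pics/top0.png

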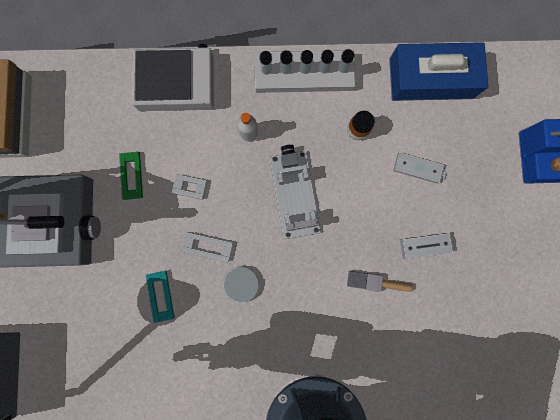

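View pics/scene0.png

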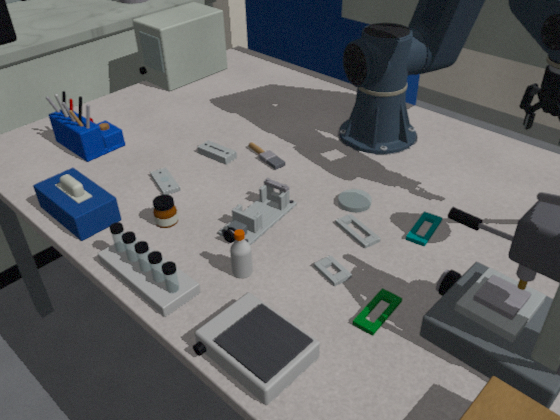

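The top view shows the nest around (295,195) with its bridge at the bottom (302,232). The long frame is at (208,246) and the short frame at (190,186). A grooved plate lies at (428,245), and a plate with a tab at its right end at (420,167). Next I'll measure all of these.

```bash
python3 - <<'E'
from h import *
z=np.load("top0.npz"); P=z["P"]; img=z["img"]
for name,(u,v,r) in dict(spacer=(208,246,32),A=(428,245,32),B=(420,167,34)).items():
    sl=(slice(v-r,v+r),slice(u-r,u+r)); Q=P[sl]; 
    zb=np.nanmedian(Q[...,2]); 
    m=((Q[...,2]-zb)>0.005).astype(np.uint8)
    n,l,s,_=cv2.connectedComponentsWithStats(m)
    k=1+np.argmax([s[i,4] if (l[r-8:r+8,r-8:r+8]==i).any() or True else 0 for i in range(1,n)])
    q=Q[l==k]; (c,wh,a)=cv2.minAreaRect(q[:,:2].astype(np.float32)*1000)
    print(name,"bench",zb.round(4),"ztop",np.percentile(q[:,2],[5,50,95]).round(4),"c",np.round(c,1),"wh",np.round(wh,1),"ang",round(a,1),"n",len(q))
# nest
v,u,r=195,295,60
Q=P[v-60:v+60,u-40:u+45]
for lo,hi in((.005,.013),(.05,.058),(.06,.075)):
    m=(Q[...,2]>lo)&(Q[...,2]<hi); q=Q[m]; c,wh,a=cv2.minAreaRect(q[:,:2].astype(np.float32)*1000); print(lo,np.round(c,1),np.round(wh,1),round(a,1),len(q))
c=np.hstack([cv2.resize(img[135:275,165:265],None,fx=4,fy=4,interpolation=cv2.INTER_CUBIC),cv2.resize(img[135:275,370:470],None,fx=4,fy=4,interpolation=cv2.INTER_CUBIC)])
cv2.imwrite("pics/crop1.png",c)
n=cv2.resize(img[140:245,260:335],None,fx=5.6,fy=5.6,interpolation=cv2.INTER_CUBIC); cv2.imwrite("pics/nest1.png",n)
E
```

```text
spacer bench 0.0014 ztop [0.0099 0.0128 0.0155] c [446.3 259.5] wh [120.9  52.7] ang 76.1 n 682
A bench 0.0018 ztop [0.021  0.025  0.0278] c [ 435.8 -290.9] wh [ 50.1 121.4] ang 6.1 n 1014
B bench 0.0019 ztop [0.0105 0.0153 0.0181] c [ 636.2 -291.7] wh [130.8  50.9] ang 73.0 n 950
0.005 [579.4  28.8] [217.6 302.6] 87.5 2026
0.05 [562.   32.8] [152.   72.8] 8.2 268
0.06 [494.7  23.2] [15.9 72.7] 7.9 208
```

View pics/crop1.png

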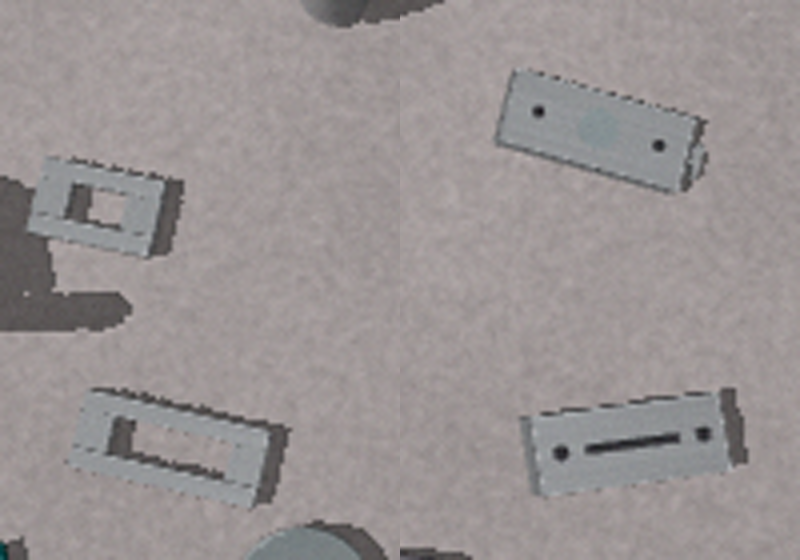

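The sizes agree. The block is at (436,-291), the cover at about (638,-286) with its tongue at the -y end, and the spacer at (446,259.5). The nest is at about (562,33) with a yaw of 8°. I'm moving above the block.

jog_arm([
  [0.6, 0.8, -1, 0, 0, 0, -0.8],
  [0.6, 0.8, -1, 0, 0, 0, -0.8],
  [0.6, 0.8, -1, 0, 0, 0, -0.8],
  [0.6, 0.8, -1, 0, 0, 0, -0.8],
  [0.6, 0.8, -1, 0, 0, 0, -0.8],
  [0.6, 0.8, -1, 0, 0, 0, -0.8],
  [0.6, 0.8, -1, 0, 0, 0, -0.8],
  [0.6, 0.8, -1, 0, 0, 0, -0.8],
  [0.6, 0.8, -1, 0, 0, 0, -0.8],
  [0.6, 0.8, -1, 0, 0, 0, -0.8],
  [0.6, 0.8, -1, 0, 0, 0, -0.8],
  [0.6, 0.8, -1, 0, 0, 0, 0],
], force=60)

```text
time_s: 1.65
eef_pos: [0.3689, 0.2339, 0.1983]
tool_rot: [[-0.104, 0.995, -0.0], [0.995, 0.104, -0.0], [-0.0, -0.0, -1.0]]
ft_force: [-0.3, 0.8, -0.6]
grip_width: 0.799
```

jog_arm([
  [0.6, 0.8, -1, 0, 0, 0, 0],
  [0.6, 0.8, -1, 0, 0, 0, 0],
  [0.6, 0.8, -1, 0, 0, 0, 0],
  [0.6, 0.3, -1, 0, 0, 0, 0],
  [0.6, 0, -1, 0, 0, 0, 0],
  [0.6, 0, -1, 0, 0, 0, 0],
  [0.6, 0, -1, 0, 0, 0, 0],
  [0.6, 0, -1, 0, 0, 0, 0],
  [0.6, 0, -1, 0, 0, 0, 0],
  [0.6, 0, -1, 0, 0, 0, 0],
  [0.6, 0, -1, 0, 0, 0, 0],
  [0.6, 0, -1, 0, 0, 0, 0],
])

```text
time_s: 3.15
eef_pos: [0.4358, -0.066, 0.1983]
tool_rot: [[-0.106, 0.994, -0.0], [0.994, 0.106, 0.0], [0.0, -0.0, -1.0]]
ft_force: [0.1, -0.4, -0.0]
grip_width: 0.802
```

jog_arm([
  [0.6, 0, -1, 0, 0, 0, 0],
  [0.6, 0, -1, 0, 0, 0, 0],
  [0.6, 0, -1, 0, 0, 0, 0],
  [0.6, 0, -1, 0, 0, 0, 0],
  [0.6, 0, -1, 0, 0, 0, 0],
  [0.6, 0, -1, 0, 0, 0, 0],
  [0.6, 0, -1, 0, 0, 0, 0],
  [0.6, 0, -1, 0, 0, 0, 0],
  [0.6, 0, -1, 0, 0, 0, 0],
  [0.6, 0, 0, 0, 0, 0, 0],
])

```text
time_s: 4.4
eef_pos: [0.4357, -0.2911, 0.1981]
tool_rot: [[-0.105, 0.995, -0.0], [0.995, 0.105, 0.0], [0.0, -0.0, -1.0]]
ft_force: [0.4, 0.6, 0.2]
grip_width: 0.804
```

```bash
cat >> h.py <<'E'
def plate(c,zlo,zhi,near,rad=0.085):
    P=c["P"]; m=(P[...,2]>zlo)&(P[...,2]<zhi)&(np.hypot(P[...,0]-near[0],P[...,1]-near[1])<rad)
    m=cv2.morphologyEx(m.astype(np.uint8),cv2.MORPH_OPEN,np.ones((3,3)))
    n,l,s,_=cv2.connectedComponentsWithStats(m); k=1+np.argmax(s[1:,4]); q=P[l==k]
    (cc,wh,a)=cv2.minAreaRect(q[:,:2].astype(np.float32)*1000)
    return "c",np.round(cc,1),"wh",np.round(wh,1),"ang",round(a,2),"z",np.percentile(q[:,2],[10,50,90]).round(4),len(q)
E
python3 - <<'E'
from h import *
c=cap("wrist"); cv2.imwrite("pics/w1.png",c["img"])
print(plate(c,0.012,0.035,(.436,-.291)))
print("bench",np.nanmedian(c["P"][c["P"][...,2]<0.01][:,2]))
E
```

```text
('c', array([ 435.4, -291.9]), 'wh', array([ 49.9, 119.3]), 'ang', 6.18, 'z', array([0.0237, 0.0246, 0.0256]), 4561)
bench 0.0006595710592369741
```

View pics/w1.png

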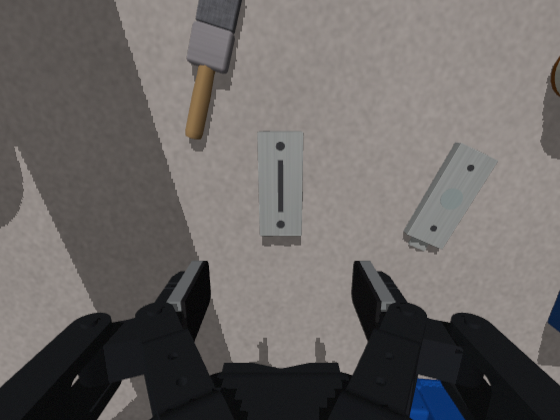

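The wrist view shows the block centred at (280,184) between the fingers, and its pose agrees with the top view to 1 mm. The brush and cover are clear of the fingers. Descending and gripping.

jog_arm([
  [0.6, 0, -0.03, -1, 0, 0, 0],
  [0.6, 0, 0, -1, 0, 0, 0],
  [0.6, 0, 0, -1, 0, 0, 0],
  [0.6, 0, 0, -1, 0, 0, 0],
  [0.6, 0, 0, -1, 0, 0, 0],
  [0.6, 0, 0, -1, 0, 0, 0],
  [0.6, 0, 0, -1, 0, 0, 0],
  [0.6, 0, 0, -0.75, 0, 0, 0],
  [-1, 0, 0, 0, 0, 0, 0],
  [-1, 0, 0, 0, 0, 0, 0],
  [-1, 0, 0, 0, 0, 0, 0],
  [-1, 0, 0, 0, 0, 0, 0],
], force=60)

```text
time_s: 5.95
eef_pos: [0.4362, -0.2911, 0.0052]
tool_rot: [[-0.106, 0.994, 0.001], [0.994, 0.106, -0.001], [-0.001, 0.001, -1.0]]
ft_force: [0.1, 0.9, 0.7]
grip_width: 0.001
```

The gripper shut completely, so I'm looking before doing anything else.

```bash
python3 - <<'E'
from h import *
print(env.observe())
c=cap("wrist"); s=cap("scene")["img"]
cv2.imwrite("pics/w2.png",np.hstack([c["img"][::1,100:460],cv2.resize(s[100:240,140:280],(420,420))]))
P=c["P"]; print(P[[150,200,240,280],280],c["depth"][[150,200,240,280],280])
E
```

```text
{'time_s': 5.95, 'joint_pos': array([-3.88046090e+01,  3.37620537e+01,  1.06071470e+02,  1.15456358e-03,
        4.01145509e+01, -4.48953411e+01]), 'qvel': array([-0.08598236,  0.33888689,  0.17170305,  0.03793924, -0.11707445,
       -0.01111154]), 'tau': array([ 6.39362214e-02, -5.39838195e+01, -1.92722851e+01,  1.34367649e-03,
        3.22346867e-03,  1.88284241e-03]), 'eef_pos': array([ 0.43621754, -0.29111083,  0.00521118]), 'tool_rot': array([[-1.06087688e-01,  9.94356522e-01,  7.14377896e-04],
       [ 9.94356578e-01,  1.06088094e-01, -5.57808327e-04],
       [-6.30447338e-04,  6.51169765e-04, -9.99999589e-01]]), 'ft_force': array([0.12772017, 0.87825948, 0.65382094]), 'torque': array([ 0.00719604,  0.02493296, -0.00719705]), 'grip_width': 0.0013387443901826154}
[[ 0.43004621 -0.23257777  0.02387955]
 [ 0.43270923 -0.25776683  0.02435613]
 [ 0.43497767 -0.27921403  0.02571931]
 [ 0.43507811 -0.27974679  0.06741644]] [0.15501437 0.16192725 0.16689727 0.1271609 ]
```

View pics/w2.png

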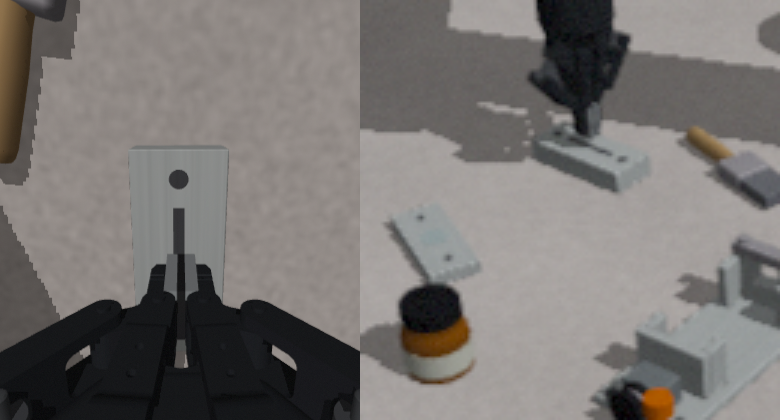

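```bash
python3 - <<'E'
from h import *
c=cap("wrist"); P=c["P"]; E=np.array(c["extrinsics"])
def proj(p):
    q=E[:3,:3].T@(np.array(p)-E[:3,3]); return (c["cx"]+c["f"]*q[0]/-q[2], c["cy"]-c["f"]*q[1]/-q[2])
for z in(.005,.024,.05): print(z,np.round(proj([.4362,-.2911,z]),1))
for r in range(236,300,6): print(r,P[r,266:296:5].round(3)[:,2], P[r,270].round(3))
s=cap("scene"); Q=s["P"]; m=(np.hypot(Q[...,0]-.436,Q[...,1]+.291)<.025)
print(np.histogram(Q[m][:,2],bins=np.arange(-.005,.2,.01)))
E
```

```text
0.005 [280.2 245.8]
0.024 [280.2 259.5]
0.05 [280.1 283.6]
236 [0.025 0.024 0.025 0.026 0.025 0.024] [ 0.429 -0.278  0.024]
242 [0.025 0.025 0.026 0.026 0.024 0.024] [ 0.43  -0.281  0.025]
248 [0.024 0.025 0.025 0.026 0.025 0.024] [ 0.43  -0.285  0.025]
254 [0.025 0.042 0.041 0.041 0.041 0.042] [ 0.43  -0.28   0.042]
260 [0.025 0.049 0.049 0.049 0.05  0.048] [ 0.43  -0.28   0.049]
266 [0.055 0.056 0.055 0.056 0.056 0.056] [ 0.431 -0.28   0.055]
272 [0.061 0.061 0.061 0.061 0.06  0.061] [ 0.431 -0.279  0.062]
278 [0.066 0.066 0.066 0.067 0.067 0.067] [ 0.431 -0.28   0.066]
284 [0.07  0.07  0.071 0.071 0.071 0.071] [ 0.431 -0.28   0.07 ]
290 [0.075 0.074 0.076 0.074 0.075 0.075] [ 0.431 -0.28   0.075]
296 [0.082 0.082 0.076 0.076 0.076 0.082] [ 0.431 -0.278  0.082]
(array([12, 12, 88, 11, 14, 27, 30, 21, 22, 42, 26, 36, 32, 23, 35, 22,  2,
        0,  0,  0]), array([-0.005,  0.005,  0.015,  0.025,  0.035,  0.045,  0.055,  0.065,
        0.075,  0.085,  0.095,  0.105,  0.115,  0.125,  0.135,  0.145,
        0.155,  0.165,  0.175,  0.185,  0.195]))
```

The depth shows the closed fingers ending at z≈0.037, while the TCP reads 0.005. I'll cross-check this against the scene camera and the first wrist image before trusting either value.

```bash
python3 - <<'E'
from h import *
s=cap("scene"); Q=s["P"]
d=Q-np.array([.4362,-.2911,0]); ex=np.array([-.106,.994,0]); ey=np.array([.994,.106,0])
a,b=d@ex,d@ey
m=(abs(a)<.014)&(abs(b)<.02)
for lo in np.arange(.018,.075,.004):
    k=m&(Q[...,2]>lo)&(Q[...,2]<=lo+.004); print(round(lo,3),k.sum(), (np.nanmean(a[k]).round(3),np.nanmean(b[k]).round(3)) if k.any() else '')
z=np.load("wrist0.npz"); P=z["P"]; R=np.array([[-.972,.2336],[.2336,.972]])
d=P[...,:2]-[.1283,.5344]; a=d@R[:,0]; b=d@R[:,1]
k=(abs(a)<.013)&(abs(b)<.06)&(P[...,2]>.1); q=P[k]; print("open tips z",np.percentile(q[:,2],[0,1,5,20]), "TCP .198", np.percentile(b[k],[1,50,99]))
E
```

```text
0.018 15 (np.float64(-0.001), np.float64(0.002))
0.022 37 (np.float64(0.001), np.float64(0.002))
0.026 4 (np.float64(0.002), np.float64(0.0))
0.03 0 
0.034 1 (np.float64(-0.0), np.float64(0.003))
0.038 6 (np.float64(0.005), np.float64(0.003))
0.042 5 (np.float64(0.008), np.float64(0.004))
0.046 8 (np.float64(0.009), np.float64(0.003))
0.05 8 (np.float64(0.006), np.float64(0.011))
0.054 10 (np.float64(0.007), np.float64(0.004))
0.058 11 (np.float64(0.008), np.float64(0.004))
0.062 14 (np.float64(0.006), np.float64(0.006))
0.066 10 (np.float64(0.009), np.float64(0.002))
0.07 10 (np.float64(0.01), np.float64(0.003))
0.074 5 (np.float64(0.01), np.float64(0.003))
open tips z [0.24358105 0.24843974 0.25631504 0.2763538 ] TCP .198 [-0.05971724 -0.00286409  0.05946171]
```

The scene camera, which doesn't depend on the arm pose, agrees. The real fingertips end 32 mm behind the reported TCP when shut and 45 mm behind when open, so the tool offset is wrong by 32 mm along z. I'll correct for it by reopening, going lower and gripping.

jog_arm([
  [0.6, 0, 0, 0, 0, 0, 0],
  [0.6, 0, 0, 0, 0, 0, 0],
  [0.6, 0, 0, 0, 0, 0, 0],
  [0.6, 0, 0, 0, 0, 0, 0],
  [0.6, 0, 0, -0.6, 0, 0, 0],
  [0.6, 0, 0, -0.6, 0, 0, 0],
  [0.6, 0, 0, -0.3, 0, 0, 0],
  [-1, 0, 0, 0, 0, 0, 0],
  [-1, 0, 0, 0, 0, 0, 0],
  [-1, 0, 0, 0, 0, 0, 0],
  [-1, 0, 0, 0, 0, 0, 0],
], force=60)

```text
time_s: 7.58
eef_pos: [0.4359, -0.2909, -0.0328]
tool_rot: [[-0.106, 0.994, -0.0], [0.994, 0.106, 0.0], [0.0, -0.0, -1.0]]
ft_force: [-0.2, -0.2, -4.2]
grip_width: 0.57
```

jog_arm([
  [-1, 0, 0, 1, 0, 0, 0],
  [-1, 0, 0, 1, 0, 0, 0],
  [-1, 0, 0, 1, 0, 0, 0],
  [-1, 0, 0, 0, 0, 0, 0],
])

```text
time_s: 8.07
eef_pos: [0.4368, -0.2916, 0.0435]
tool_rot: [[-0.106, 0.994, 0.003], [0.994, 0.106, -0.002], [-0.002, 0.002, -1.0]]
ft_force: [-0.1, 0.5, -4.6]
grip_width: 0.567
```

jog_arm([
  [-1, 0.4, 1, 0, 0, 0, -0.918],
  [-1, 0.4, 1, 0, 0, 0, -0.918],
  [-1, 0.4, 1, 0, 0, 0, -0.918],
  [-1, 0.4, 1, 0, 0, 0, -0.918],
  [-1, 0.4, 1, 0, 0, 0, -0.918],
  [-1, 0.4, 1, 0, 0, 0, -0.918],
  [-1, 0.4, 1, 0, 0, 0, -0.918],
  [-1, 0.4, 1, 0, 0, 0, -0.918],
  [-1, 0.4, 1, 0, 0, 0, -0.918],
  [-1, 0.4, 1, 0, 0, 0, -0.918],
  [-1, 0.4, 1, 0, 0, 0, -0.918],
  [-1, 0.4, 1, 0, 0, 0, -0.918],
])

```text
time_s: 9.57
eef_pos: [0.5555, 0.0099, 0.0407]
tool_rot: [[0.991, 0.134, -0.002], [0.134, -0.991, 0.0], [-0.002, -0.0, -1.0]]
ft_force: [-0.1, -0.1, -4.3]
grip_width: 0.572
```

jog_arm([
  [-1, 0.4, 0.97, 0, 0, 0, 0],
  [-1, 0, 0, 0, 0, 0, 0],
  [-1, 0, 0, 0, 0, 0, 0],
])

```text
time_s: 9.95
eef_pos: [0.5652, 0.033, 0.0411]
tool_rot: [[0.99, 0.139, -0.002], [0.139, -0.99, -0.0], [-0.002, -0.0, -1.0]]
ft_force: [-0.0, -1.1, -4.2]
grip_width: 0.574
```

```bash
cat >> h.py <<'E'
def nestview(tag):
    c=cap("wrist"); cv2.imwrite(f"pics/{tag}.png",c["img"]); np.savez(f"{tag}.npz",P=c["P"],img=c["img"]); return c
E
python3 - <<'E'
from h import *
c=nestview("w3"); 
print(plate(c,0.090,0.106,(.566,.033),.08))
E
```

```text
('c', array([576.2,  35.4]), 'wh', array([95.4, 76.5]), 'ang', 8.27, 'z', array([0.098 , 0.0988, 0.0997]), 25852)
```

View pics/w3.png

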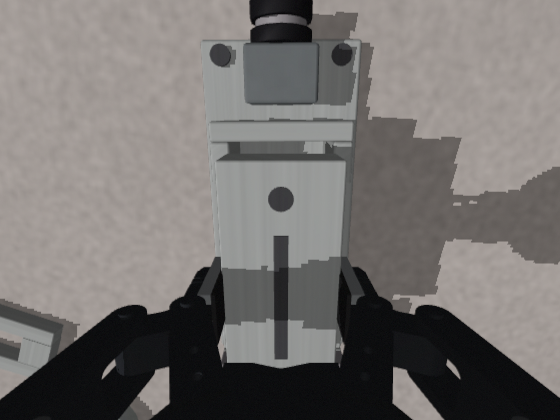

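The block is held level with its underside at 75 mm, and its rear edge (row 158) lies in front of the rear wall (rows 122–140). I'll now measure the block relative to the nest in this one image.

```bash
cat >> h.py <<'E'
def nf(P,o=(.562,.0328),yaw=8.0):
    t=np.radians(yaw); d=P[...,:2]-np.array(o); return (d@[np.cos(t),np.sin(t)])*1e3,(d@[-np.sin(t),np.cos(t)])*1e3,P[...,2]*1e3
def edges(P,zr,xr,yr,axis,**k):
    """per image row (axis='y') or column ('x'): extents of the patch in nest coords; fitted centre line and slope"""
    X,Y,Z=nf(P,**k); m=(Z>zr[0])&(Z<zr[1])&(X>xr[0])&(X<xr[1])&(Y>yr[0])&(Y<yr[1])
    A,B=(X,Y) if axis=='y' else (Y,X)
    if axis=='x': A,B,m=A.T,B.T,m.T
    r=[(np.median(A[i][m[i]]),B[i][m[i]].min(),B[i][m[i]].max()) for i in range(len(m)) if m[i].sum()>8]
    r=np.array(r); out=[]
    for j in (1,2):
        e=r[:,j]; k=abs(e-np.median(e))<2.5; p=np.polyfit(r[k,0],e[k],1); out+=[round(float(np.median(e[k])),1),round(float(np.degrees(np.arctan(p[0]))),2),int(k.sum())]
    return out
E
python3 - <<'E'
from h import *
P=np.load("w3.npz")["P"]
print("base lat",edges(P,(6,14),(80,120),(-60,60),'y'))
print("wall lat",edges(P,(50,58),(60,80),(-60,60),'y'))
print("wall x",edges(P,(50,58),(55,85),(-30,30),'x'))
print("housing lat",edges(P,(36,44),(80,140),(-60,60),'y'))
print("housing x",edges(P,(36,44),(75,140),(-15,15),'x'))
print("block lat",edges(P,(94,104),(20,70),(-40,40),'y'))
print("block rear",edges(P,(94,104),(20,80),(-22,22),'x'))
T=np.load("top0.npz")["P"]
print("TOP bridge",edges(T,(60,75),(-90,-50),(-50,50),'y'),edges(T,(60,75),(-90,-50),(-28,28),'x'))
print("TOP base lat",edges(T,(5,16),(76,100),(-60,60),'y'))
print("TOP wall x",edges(T,(48,60),(50,85),(-24,24),'x'))
E
```

```text
base lat [-47.2, 0.09, 72, 47.6, -0.02, 71]
wall lat [-35.9, 0.62, 32, 36.2, 0.2, 31]
wall x [65.7, 0.14, 102, 75.4, -0.14, 120]
housing lat [-18.5, 0.37, 58, 19.2, 0.78, 59]
housing x [85.1, -0.03, 56, 132.3, 0.76, 49]
block lat [-24.2, -0.11, 105, 25.1, -0.13, 105]
block rear [20.3, 0.22, 108, 61.9, 0.0, 117]Traceback (most recent call last):
  File "<stdin>", line 11, in <module>
  File "h.py", line 28, in edges
    e=r[:,j]; k=abs(e-np.median(e))<2.5; p=np.polyfit(r[k,0],e[k],1); out+=[round(float(np.median(e[k])),1),round(float(np.degrees(np.arctan(p[0]))),2),int(k.sum())]
      ~^^^^^
IndexError: too many indices for array: array is 1-dimensional, but 2 were indexed
```

Block and nest agree to about 0.3 mm laterally and 0.15° in yaw, and the block sits at nest x≈+2.5. Lowering carefully.

jog_arm([
  [-1, 0, -0.01, -0.35, 0, 0, 0],
  [-1, 0, 0, -0.35, 0, 0, 0],
  [-1, 0, 0, -0.1, 0, 0, 0],
  [-1, 0, 0, -0.1, 0, 0, 0],
  [-1, 0, 0, -0.1, 0, 0, 0],
  [-1, 0, 0, -0.1, 0, 0, 0],
  [-1, 0, 0, -0.1, 0, 0, 0],
])

```text
time_s: 10.88
eef_pos: [0.566, 0.0331, 0.012]
tool_rot: [[0.99, 0.139, 0.0], [0.139, -0.99, 0.0], [0.0, -0.0, -1.0]]
ft_force: [-0.6, 0.4, -4.4]
grip_width: 0.572
```

jog_arm([
  [-1, 0, 0, -0.25, 0, 0, 0],
  [-1, 0, 0, -0.25, 0, 0, 0],
  [-1, 0, 0, -0.25, 0, 0, 0],
  [-1, 0, 0, -0.25, 0, 0, 0],
  [-1, 0, 0, -0.2, 0, 0, 0],
  [-1, 0, 0, -0.1, 0, 0, 0],
  [-1, 0, 0, -0.04, 0, 0, 0],
])

```text
time_s: 11.75
eef_pos: [0.566, 0.033, -0.0215]
tool_rot: [[0.99, 0.138, -0.0], [0.138, -0.99, 0.0], [-0.0, -0.0, -1.0]]
ft_force: [0.5, -0.4, -3.6]
grip_width: 0.566
```

jog_arm([
  [-1, -0.05, -0.007, 0, 0, 0, 0],
  [-1, -0.03, -0.004, 0, 0, 0, 0],
  [-1, -0.03, -0.004, 0, 0, 0, 0],
  [-1, 0, 0, 0, 0, 0, 0],
])

```text
time_s: 12.25
eef_pos: [0.5632, 0.0326, -0.0213]
tool_rot: [[0.99, 0.139, 0.0], [0.139, -0.99, -0.0], [0.0, 0.0, -1.0]]
ft_force: [0.4, 0.1, -3.6]
grip_width: 0.568
```

jog_arm([
  [-1, -0.03, -0.004, 0, 0, 0, 0],
  [-1, -0.03, -0.004, 0, 0, 0, 0],
  [-1, 0, 0, 0, 0, 0, 0],
])

```text
time_s: 12.62
eef_pos: [0.5632, 0.0326, -0.021]
tool_rot: [[0.99, 0.139, 0.003], [0.139, -0.99, 0.0], [0.003, 0.0, -1.0]]
ft_force: [5.6, 1.3, -6.7]
grip_width: 0.571
```

Stop face contact at 5.6 N. Setting the block down and releasing it.

jog_arm([
  [-1, 0, 0, -0.04, 0, 0, 0],
  [-1, 0, 0, -0.03, 0, 0, 0],
  [-1, 0, 0, 0, 0, 0, 0],
])

```text
time_s: 13.0
eef_pos: [0.5632, 0.0325, -0.0225]
tool_rot: [[0.99, 0.139, 0.003], [0.139, -0.99, -0.0], [0.003, 0.001, -1.0]]
ft_force: [5.8, 1.0, -2.5]
grip_width: 0.575
```

jog_arm([
  [-1, 0, 0, -0.02, 0, 0, 0],
  [-1, 0, 0, 0, 0, 0, 0],
  [0.6, 0, 0, 0, 0, 0, 0],
  [0.6, 0, 0, 0, 0, 0, 0],
  [0.6, 0, 0, 0, 0, 0, 0],
  [0.6, 0, 0, 1, 0, 0, 0],
  [0.6, 0, 0, 1, 0, 0, 0],
  [0.6, 0, 0, 1, 0, 0, 0],
  [0.6, 0, 0, 1, 0, 0, 0],
  [0.6, 0, 0, 0, 0, 0, 0],
])

```text
time_s: 14.25
eef_pos: [0.5627, 0.0324, 0.078]
tool_rot: [[0.99, 0.138, 0.003], [0.138, -0.99, -0.0], [0.003, 0.0, -1.0]]
ft_force: [-0.7, -0.5, -0.4]
grip_width: 0.799
```

```bash
python3 - <<'E'
from h import *
c=nestview("w4"); P=c["P"]
print("block lat",edges(P,(28,40),(10,42),(-40,40),'y'))
print("block rear x",edges(P,(28,40),(10,64),(-20,20),'x'))
print("wall x",edges(P,(50,58),(55,85),(-20,20),'x'))
X,Y,Z=nf(P); m=(abs(Y)<20)&(X>-50)&(X<55)&(Z<45); p=np.linalg.lstsq(np.c_[X[m],Y[m],np.ones(m.sum())],Z[m],rcond=None)[0]; print("plane tilt deg",np.degrees(p[:2]).round(2),"z",p[2].round(1),m.sum())
E
```

```text
block lat [-24.1, 0.16, 44, 24.9, 0.39, 44]
block rear x [10.3, -0.09, 55, 59.7, -0.22, 58]
wall x [66.0, 0.05, 65, 75.4, -0.61, 65]
plane tilt deg [-0.01 -0.01] z 34.6 7426
```

The block is seated: flat, top at 34.6 mm, 6.3 mm gap at the rear. On to the spacer.

jog_arm([
  [0.6, -0.466, 0.91, 0.2, 0, 0, 0.851],
  [0.6, -0.466, 0.91, 0.2, 0, 0, 0.851],
  [0.6, -0.466, 0.91, 0.2, 0, 0, 0.851],
  [0.6, -0.466, 0.91, 0, 0, 0, 0.851],
  [0.6, -0.466, 0.91, 0, 0, 0, 0.851],
  [0.6, -0.466, 0.91, 0, 0, 0, 0.851],
  [0.6, -0.466, 0.91, 0, 0, 0, 0.851],
  [0.6, -0.466, 0.91, 0, 0, 0, 0.851],
  [0.6, -0.466, 0.91, 0, 0, 0, 0.851],
  [0.6, -0.466, 0.91, 0, 0, 0, 0.851],
  [0.6, 0, 0, 0, 0, 0, 0],
  [0.6, 0, 0, 0, 0, 0, 0],
])

```text
time_s: 15.8
eef_pos: [0.4452, 0.2594, 0.0908]
tool_rot: [[0.243, 0.97, -0.001], [0.97, -0.243, -0.001], [-0.001, -0.001, -1.0]]
ft_force: [0.2, -0.4, 0.6]
grip_width: 0.802
```

```bash
python3 - <<'E'
from h import *
c=nestview("w5"); print(plate(c,0.007,0.02,(.446,.2595),.075)); print(env.observe()["eef_pos"])
P=c["P"]; print(edges(P,(7,20),(-62,62),(-40,40),'y',o=(.4463,.2595),yaw=76.1),edges(P,(7,20),(-80,80),(-22,22),'x',o=(.4463,.2595),yaw=76.1))
E
```

```text
('c', array([446.8, 258.8]), 'wh', array([119.8,  50.2]), 'ang', 75.61, 'z', array([0.0116, 0.0125, 0.0134]), 5763)
[0.44532045 0.25921963 0.09091665]
[-25.2, -0.49, 137, 23.8, -0.39, 138] [-59.9, 0.29, 49, 58.9, 0.62, 56]
```

View pics/w5.png

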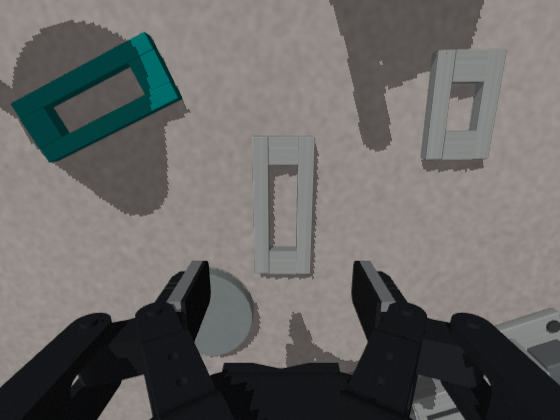

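```bash
python3 - <<'E'
from h import *
P=np.load("w5.npz")["P"]; m=(P[...,2]>.012)&(P[...,2]<.02)&(P[...,1]<.24)&(P[...,0]<.42)
print(cv2.minEnclosingCircle(P[m][:,:2].astype(np.float32)*1000), P[310,220])
E
```

```text
((377.524169921875, 187.537841796875), 66.62224578857422) [0.36848463 0.18117316 0.01754993]
```

jog_arm([
  [0.6, 0.06, -0.02, -1, 0, 0, -0.04],
  [0.6, 0, 0, -1, 0, 0, 0],
  [0.6, 0, 0, 0, 0, 0, 0],
])

```text
time_s: 16.23
eef_pos: [0.446, 0.2583, 0.04]
tool_rot: [[0.249, 0.969, -0.003], [0.969, -0.249, -0.001], [-0.002, -0.003, -1.0]]
ft_force: [-0.0, 0.7, -0.0]
grip_width: 0.802
```

jog_arm([
  [0.6, 0.03, 0.02, -1, 0, 0, 0],
  [0.6, 0, 0, -1, 0, 0, 0],
  [0.6, 0, 0, -0.6, 0, 0, 0],
  [0.6, 0, 0, -0.4, 0, 0, 0],
  [0.6, 0, 0, 0, 0, 0, 0],
  [-1, 0, 0, 0, 0, 0, 0],
  [-1, 0, 0, 0, 0, 0, 0],
  [-1, 0, 0, 0, 0, 0, 0],
  [-1, 0, 0, 0, 0, 0, 0],
], force=50)

```text
time_s: 17.35
eef_pos: [0.448, 0.2602, -0.0326]
tool_rot: [[0.247, 0.969, 0.001], [0.969, -0.247, 0.001], [0.001, 0.001, -1.0]]
ft_force: [-0.7, -0.9, 4.9]
grip_width: 0.568
```

jog_arm([
  [-1, 0, 0, 1, 0, 0, 0],
  [-1, 0, 0, 1, 0, 0, 0],
  [-1, 0, 0, 1, 0, 0, 0],
  [-1, 0, 0, 0.2, 0, 0, 0],
])

```text
time_s: 17.85
eef_pos: [0.4484, 0.2604, 0.0481]
tool_rot: [[0.247, 0.969, 0.003], [0.969, -0.247, 0.001], [0.002, 0.002, -1.0]]
ft_force: [-0.0, -0.2, -1.6]
grip_width: 0.571
```

jog_arm([
  [-1, 0.474, -0.909, 0, 0, 0, -0.846],
  [-1, 0.474, -0.909, 0, 0, 0, -0.846],
  [-1, 0.474, -0.909, 0, 0, 0, -0.846],
  [-1, 0.474, -0.909, 0, 0, 0, -0.846],
  [-1, 0.474, -0.909, 0, 0, 0, -0.846],
  [-1, 0.474, -0.909, 0, 0, 0, -0.846],
  [-1, 0.474, -0.909, 0, 0, 0, -0.846],
  [-1, 0.474, -0.909, 0, 0, 0, -0.846],
  [-1, 0.474, -0.909, 0, 0, 0, -0.846],
  [-1, 0.474, -0.909, 0, 0, 0, -0.846],
  [-1, 0, 0, 0, 0, 0, 0],
  [-1, 0, 0, 0, 0, 0, 0],
])

```text
time_s: 19.35
eef_pos: [0.5653, 0.0331, 0.0458]
tool_rot: [[0.99, 0.142, -0.001], [0.142, -0.99, 0.0], [-0.001, -0.0, -1.0]]
ft_force: [1.0, 0.7, -1.1]
grip_width: 0.565
```

```bash
cat >> h.py <<'E'
def fit(tag,zb,h):
    P=nestview(tag)["P"]; t=zb+h
    print("base lat",edges(P,(6,14),(80,120),(-60,60),'y')); print("wall lat",edges(P,(50,58),(60,80),(-60,60),'y')); print("wall x",edges(P,(50,58),(55,85),(-24,24),'x'))
    print("part lat",edges(P,(t-5,t+6),(20,70),(-40,40),'y')); print("part rear",edges(P,(t-5,t+6),(30,80),(-22,22),'x'))
    X,Y,Z=nf(P); m=(abs(Z-t)<6)&(X>15)&(X<55)&(abs(Y)<24); p=np.linalg.lstsq(np.c_[X[m],Y[m],np.ones(m.sum())],Z[m],rcond=None)[0]; print("tilt",np.degrees(p[:2]).round(2),"ztop at 0",p[2].round(1))
E
python3 - <<'E'
from h import *
fit("w6",78,12)
E
```

```text
base lat [-47.1, 0.24, 69, 47.6, 0.16, 69]
wall lat [-35.7, 0.11, 31, 36.1, -1.4, 31]
wall x [66.0, -0.15, 93, 75.5, -0.13, 93]
part lat [-23.9, 0.1, 95, 25.4, -0.08, 95]
part rear [39.8, 0.19, 53, 61.5, -0.09, 106]
tilt [ 0.22 -0.01] ztop at 0 90.6
```

jog_arm([
  [-1, 0.02, -0.02, -0.4, 0, 0, 0],
  [-1, 0, 0, -0.4, 0, 0, 0],
  [-1, 0, 0, -0.1, 0, 0, 0],
  [-1, 0, 0, -0.1, 0, 0, 0],
  [-1, 0, 0, -0.1, 0, 0, 0],
  [-1, 0, 0, -0.1, 0, 0, 0],
  [-1, 0, 0, -0.1, 0, 0, 0],
  [-1, 0, 0, -0.1, 0, 0, 0],
  [-1, 0, 0, -0.1, 0, 0, 0],
  [-1, 0, 0, -0.1, 0, 0, 0],
  [-1, 0, 0, -0.06, 0, 0, 0],
])

```text
time_s: 20.78
eef_pos: [0.5664, 0.0322, 0.0047]
tool_rot: [[0.99, 0.14, -0.0], [0.14, -0.99, 0.0], [-0.0, -0.0, -1.0]]
ft_force: [-0.1, -0.5, -0.9]
grip_width: 0.571
```

jog_arm([
  [-1, 0, 0, -0.08, 0, 0, 0],
  [-1, -0.04, -0.006, 0, 0, 0, 0],
  [-1, -0.04, -0.006, 0, 0, 0, 0],
  [-1, -0.03, -0.004, 0, 0, 0, 0],
  [-1, -0.03, -0.004, 0, 0, 0, 0],
  [-1, 0, 0, 0, 0, 0, 0],
])

```text
time_s: 21.52
eef_pos: [0.5637, 0.0318, 0.0032]
tool_rot: [[0.99, 0.14, 0.002], [0.14, -0.99, 0.0], [0.002, 0.0, -1.0]]
ft_force: [3.5, 1.9, -1.5]
grip_width: 0.564
```

jog_arm([
  [-1, -0.02, 0, -0.04, 0, 0, 0],
  [-1, 0, 0, -0.04, 0, 0, 0],
  [-1, 0, 0, 0, 0, 0, 0],
])

```text
time_s: 21.9
eef_pos: [0.5637, 0.0317, 0.0015]
tool_rot: [[0.99, 0.14, 0.003], [0.14, -0.99, -0.0], [0.003, 0.0, -1.0]]
ft_force: [6.0, 1.4, 1.4]
grip_width: 0.566
```

Force z went from -1.5 to +1.4 N, so the spacer is resting on the block. Releasing, lifting and checking.

jog_arm([
  [0.6, 0, 0, 0, 0, 0, 0],
  [0.6, 0, 0, 0, 0, 0, 0],
  [0.6, 0, 0, 0, 0, 0, 0],
  [0.6, 0, 0, 1, 0, 0, 0],
  [0.6, 0, 0, 1, 0, 0, 0],
  [0.6, 0, 0, 1, 0, 0, 0],
  [0.6, 0, 0, 0.6, 0, 0, 0],
  [0.6, 0, 0, 0, 0, 0, 0],
])

```text
time_s: 22.9
eef_pos: [0.5628, 0.0317, 0.0915]
tool_rot: [[0.99, 0.14, 0.001], [0.14, -0.99, -0.0], [0.001, 0.0, -1.0]]
ft_force: [-0.4, -0.8, 0.6]
grip_width: 0.803
```

```bash
python3 - <<'E'
from h import *
c=nestview("w7"); P=c["P"]; X,Y,Z=nf(P)
print("spacer lat",edges(P,(41,51),(10,36),(-40,40),'y'))
print("spacer rear",edges(P,(41,51),(30,64),(-20,20),'x'))
print("wall x",edges(P,(51,58),(64,85),(-20,20),'x'))
m=(X>-50)&(X<58)&(abs(Y)<23)&(Z>41)&(Z<51); p=np.linalg.lstsq(np.c_[X[m],Y[m],np.ones(m.sum())],Z[m],rcond=None)[0]; print("tilt",np.degrees(p[:2]).round(2),"z",p[2].round(1),m.sum())
m=(abs(X)<20)&(abs(Y)<8); print("through window z",np.nanmedian(Z[m]))
E
```

```text
spacer lat [-25.1, -0.69, 35, 24.0, 0.69, 35]
spacer rear [37.7, 0.18, 32, 59.6, -0.04, 58]
wall x [66.0, -0.02, 61, 74.9, -1.16, 61]
tilt [ 0.12 -0.05] z 46.4 5808
through window z 206.25451744909736
```

The spacer is seated: top at 46.4 mm, flat, rear gap 6.4 mm. On to the cover.

jog_arm([
  [0.6, 0.231, -0.978, 0, 0, 0, 0.677],
  [0.6, 0.231, -0.978, 0, 0, 0, 0.677],
  [0.6, 0.231, -0.978, 0, 0, 0, 0.677],
  [0.6, 0.231, -0.978, 0, 0, 0, 0.677],
  [0.6, 0.231, -0.978, 0, 0, 0, 0.677],
  [0.6, 0.231, -0.978, 0, 0, 0, 0.677],
  [0.6, 0.231, -0.978, 0, 0, 0, 0.677],
  [0.6, 0.231, -0.978, 0, 0, 0, 0.677],
  [0.6, 0.231, -0.978, 0, 0, 0, 0.677],
  [0.6, 0.231, -0.978, 0, 0, 0, 0.677],
  [0.6, 0.231, -0.978, 0, 0, 0, 0.677],
  [0.6, 0.231, -0.978, 0, 0, 0, 0.677],
])

```text
time_s: 24.45
eef_pos: [0.6313, -0.2622, 0.0892]
tool_rot: [[0.289, 0.957, -0.002], [0.957, -0.289, 0.001], [0.0, -0.002, -1.0]]
ft_force: [0.0, 0.0, -0.3]
grip_width: 0.798
```

jog_arm([
  [0.6, 0.231, -0.978, 0, 0, 0, 0],
  [0.6, 0, 0, 0, 0, 0, 0],
  [0.6, 0, 0, 0, 0, 0, 0],
])

```text
time_s: 24.82
eef_pos: [0.637, -0.2853, 0.0898]
tool_rot: [[0.292, 0.956, -0.002], [0.956, -0.292, 0.001], [0.001, -0.002, -1.0]]
ft_force: [0.1, -0.3, -0.3]
grip_width: 0.802
```

```bash
python3 - <<'E'
from h import *
c=nestview("w8"); P=c["P"]; print(plate(c,0.010,0.022,(.638,-.286),.075)); print(env.observe()["eef_pos"])
k=dict(o=(.638,-.286),yaw=73.0)
print(edges(P,(10,22),(-57,57),(-40,40),'y',**k),edges(P,(10,22),(-80,80),(-22,22),'x',**k))
print("tongue",edges(P,(3.5,8.5),(-80,-61),(-18,18),'y',**k))
E
```

```text
('c', array([ 637.3, -287.8]), 'wh', array([120.2,  50.1]), 'ang', 72.37, 'z', array([0.0138, 0.0146, 0.0155]), 8237)
[ 0.63716077 -0.28519065  0.09010191]
[-24.5, -0.72, 132, 24.6, -0.84, 132] [-61.3, 2.2, 49, 57.7, 1.17, 56]
tongue [-9.4, 0.59, 7, 11.0, -0.61, 7]
```

View pics/w8.png

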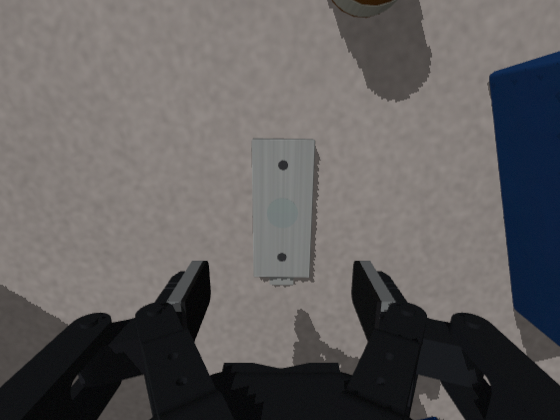

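The tongue is on the near end at (283,281) and the cover is centred between the fingers at yaw 72.3°. Descending.

jog_arm([
  [0.6, 0.01, -0.1, -1, 0, 0, -0.08],
  [0.6, 0, 0, -1, 0, 0, 0],
  [0.6, 0, 0, -1, 0, 0, 0],
  [0.6, 0, 0, -1, 0, 0, 0],
  [0.6, 0, 0, -0.6, 0, 0, 0],
  [0.6, 0, 0, -0.28, 0, 0, 0],
  [0.6, 0, 0, 0, 0, 0, 0],
  [-1, 0, 0, 0, 0, 0, 0],
  [-1, 0, 0, 0, 0, 0, 0],
  [-1, 0, 0, 0, 0, 0, 0],
  [-1, 0, 0, 0, 0, 0, 0],
], force=90)

```text
time_s: 26.25
eef_pos: [0.6387, -0.2891, -0.0294]
tool_rot: [[0.302, 0.953, 0.002], [0.953, -0.302, -0.001], [-0.0, 0.002, -1.0]]
ft_force: [-1.5, 0.9, 6.3]
grip_width: 0.555
```

jog_arm([
  [-1, 0, 0, 0.5, 0, 0, 0],
  [-1, 0, 0, 1, 0, 0, 0],
  [-1, 0, 0, 1, 0, 0, 0],
  [-1, 0, 0, 1, 0, 0, 0],
  [-1, 0, 0, 0.8, 0, 0, 0],
  [-1, 0, 0, 0, 0, 0, 0],
])

```text
time_s: 27.0
eef_pos: [0.6386, -0.289, 0.0783]
tool_rot: [[0.302, 0.953, 0.003], [0.953, -0.302, -0.001], [-0.001, 0.003, -1.0]]
ft_force: [-0.3, -0.9, -2.6]
grip_width: 0.552
```

jog_arm([
  [-1, -0.179, 1, 0, 0, 0, -0.671],
  [-1, -0.179, 1, 0, 0, 0, -0.671],
  [-1, -0.179, 1, 0, 0, 0, -0.671],
  [-1, -0.179, 1, 0, 0, 0, -0.671],
  [-1, -0.179, 1, 0, 0, 0, -0.671],
  [-1, -0.179, 1, 0, 0, 0, -0.671],
  [-1, -0.179, 1, 0, 0, 0, -0.671],
  [-1, -0.179, 1, 0, 0, 0, -0.671],
  [-1, -0.179, 1, 0, 0, 0, -0.671],
  [-1, -0.179, 1, 0, 0, 0, -0.671],
  [-1, -0.179, 1, 0, 0, 0, -0.671],
  [-1, -0.179, 1, 0, 0, 0, -0.671],
])

```text
time_s: 28.5
eef_pos: [0.5833, 0.0122, 0.0754]
tool_rot: [[0.991, 0.136, -0.002], [0.136, -0.991, 0.0], [-0.002, -0.0, -1.0]]
ft_force: [0.3, 0.3, -2.5]
grip_width: 0.55
```

jog_arm([
  [-1, -0.179, 1, 0, 0, 0, 0],
  [-1, 0, 0, -0.5, 0, 0, 0],
  [-1, 0, 0, -0.5, 0, 0, 0],
  [-1, 0, 0, 0, 0, 0, 0],
  [-1, 0, 0, 0, 0, 0, 0],
])

```text
time_s: 29.12
eef_pos: [0.5797, 0.0358, 0.0513]
tool_rot: [[0.99, 0.138, -0.0], [0.138, -0.99, -0.0], [-0.0, 0.0, -1.0]]
ft_force: [-0.2, -1.2, -3.1]
grip_width: 0.551
```

```bash
python3 - <<'E'
from h import *
P=nestview("w9")["P"]; X,Y,Z=nf(P)
m=(X>30)&(X<65)&(abs(Y)<20)&(Z>60); t=np.nanmedian(Z[m]); print("top z",t)
print("base lat",edges(P,(6,14),(85,120),(-60,60),'y')); print("wall lat",edges(P,(50,58),(60,80),(-60,60),'y')) 
print("housing",edges(P,(36,44),(80,140),(-60,60),'y'))
print("part lat",edges(P,(t-5,t+6),(30,90),(-40,40),'y')); print("part rear",edges(P,(t-5,t+6),(40,95),(-22,22),'x'))
m=(abs(Z-t)<6)&(X>25)&(X<70)&(abs(Y)<24); p=np.linalg.lstsq(np.c_[X[m],Y[m],np.ones(m.sum())],Z[m],rcond=None)[0]; print("tilt",np.degrees(p[:2]).round(2),"ztop at x=18",(p[2]+18*p[0]).round(1))
print(env.observe()["eef_pos"])
E
```

```text
top z 96.3553345735326
base lat [-47.1, -0.09, 58, 47.6, 0.43, 57]
wall lat [-35.6, 0.18, 29, 36.1, -0.73, 29]
housing [-18.4, -0.22, 53, 19.0, 0.01, 53]
part lat [-23.5, -0.21, 108, 25.8, -0.02, 109]
part rear [40.3, 0.16, 99, 78.5, 0.15, 106]
tilt [-0.26 -0.06] ztop at x=18 95.4
[0.57988385 0.03590631 0.0515645 ]
```

jog_arm([
  [-1, 0.085, -0.025, 0, 0.07, -0.495, 0],
  [-1, 0, 0, 0, 0.07, -0.495, 0],
  [-1, 0, 0, -0.4, 0, 0, 0],
  [-1, 0, 0, -0.3, 0, 0, 0],
  [-1, 0, 0, 0, 0, 0, 0],
  [-1, 0, 0, 0, 0, 0, 0],
])

```text
time_s: 29.92
eef_pos: [0.582, 0.0358, 0.0338]
tool_rot: [[0.981, 0.139, 0.137], [0.138, -0.99, 0.019], [0.139, -0.0, -0.99]]
ft_force: [-0.0, -0.1, -1.8]
grip_width: 0.553
```

```bash
python3 - <<'E'
from h import *
P=nestview("w10")["P"]; X,Y,Z=nf(P); o=env.observe(); R=o["tool_rot"]
d=o["eef_pos"][:2]-[.5622,.0330]; u=np.array([.9902,.1400])
print("TCP along,lat,z mm",(d@u*1e3).round(2),(d@[-u[1],u[0]]*1e3).round(2),o["eef_pos"][2]*1e3,"tilt",np.degrees(np.arcsin(-R[:2,2]@u)),o["ft_force"])
m=(X>35)&(X<65)&(abs(Y)<22)&(Z>62)&(Z<105); p=np.linalg.lstsq(np.c_[X[m],Y[m],np.ones(m.sum())],Z[m],rcond=None)[0]; r=Z-(p[0]*X+p[1]*Y+p[2])
print("tilt",np.degrees(np.arctan(p[:2])).round(2),"top z at x=70",p[2]+70*p[0], "resid", np.std(r[m]))
Q=P.copy(); Q[abs(r)>3]=np.nan
print("part lat",edges(Q,(60,110),(35,75),(-40,40),'y')); print("part rear top",edges(Q,(60,110),(40,95),(-22,22),'x'))
print("base lat",edges(P,(6,14),(85,120),(-60,60),'y'))
E
```

```text
TCP along,lat,z mm 20.03 -0.03 33.9771081911961 tilt -7.998980002490033 [-0.37368578  0.51589938 -2.52465772]
tilt [8.06 0.03] top z at x=70 85.15808774049182 resid 0.6162626572472039
part lat [-23.8, -0.09, 90, 25.5, -0.01, 90]
part rear top [40.3, -0.19, 100, 74.3, 0.01, 106]
base lat [-47.1, 0.52, 57, 47.7, 0.45, 57]
```

The tilt is 8.06° and the rear corner sits within 0.3 mm of prediction. Lowering to slot height and feeding the tongue in.

jog_arm([
  [-1, 0.003, -0.022, -0.13, 0, 0, 0],
  [-1, 0, 0, -0.1, 0, 0, 0],
  [-1, -0.1, -0.014, 0, 0, 0, 0],
  [-1, -0.1, -0.014, 0, 0, 0, 0],
  [-1, -0.08, -0.011, 0, 0, 0, 0],
  [-1, 0, 0, 0, 0, 0, 0],
])

```text
time_s: 30.72
eef_pos: [0.5747, 0.0342, 0.0282]
tool_rot: [[0.981, 0.139, 0.138], [0.137, -0.99, 0.019], [0.139, -0.0, -0.99]]
ft_force: [0.1, 0.9, -3.4]
grip_width: 0.553
```

jog_arm([
  [-1, -0.1, -0.014, 0, 0, 0, 0],
  [-1, -0.1, -0.014, 0, 0, 0, 0],
  [-1, -0.09, -0.013, 0, 0, 0, 0],
  [-1, 0, 0, 0, 0, 0, 0],
])

```text
time_s: 31.22
eef_pos: [0.5674, 0.0331, 0.0281]
tool_rot: [[0.981, 0.139, 0.138], [0.137, -0.99, 0.019], [0.139, -0.0, -0.99]]
ft_force: [-0.4, -0.5, -2.9]
grip_width: 0.55
```

jog_arm([
  [-1, 0, 0, -0.085, 0, 0, 0],
  [-1, -0.042, -0.006, -0.087, -0.035, 0.2475, 0],
  [-1, -0.042, -0.006, -0.087, -0.035, 0.2475, 0],
  [-1, 0, 0, 0, 0, 0, 0],
])

```text
time_s: 31.72
eef_pos: [0.5658, 0.033, 0.0214]
tool_rot: [[0.988, 0.139, 0.069], [0.139, -0.99, 0.01], [0.07, -0.0, -0.998]]
ft_force: [-0.5, -0.1, -3.3]
grip_width: 0.555
```

jog_arm([
  [-1, -0.042, -0.006, -0.087, -0.035, 0.2475, 0],
  [-1, -0.042, -0.006, -0.08, -0.035, 0.2475, 0],
  [-1, 0, 0, 0, 0, 0, 0],
])

```text
time_s: 32.1
eef_pos: [0.5635, 0.0326, 0.0173]
tool_rot: [[0.99, 0.139, 0.001], [0.139, -0.99, 0.0], [0.001, -0.0, -1.0]]
ft_force: [-0.9, -0.2, -3.0]
grip_width: 0.55
```

jog_arm([
  [-1, -0.04, -0.006, 0, 0, 0, 0],
  [-1, -0.04, -0.006, 0, 0, 0, 0],
  [-1, -0.04, -0.006, 0, 0, 0, 0],
  [-1, 0, 0, 0, 0, 0, 0],
])

```text
time_s: 32.6
eef_pos: [0.5612, 0.0322, 0.0179]
tool_rot: [[0.99, 0.139, 0.002], [0.139, -0.99, 0.0], [0.002, 0.0, -1.0]]
ft_force: [4.3, 1.4, -3.1]
grip_width: 0.555
```

Stop contact at 4.3 N, with the cover at the predicted place. Setting it down.

jog_arm([
  [-1, 0, 0, -0.03, 0, 0, 0],
  [-1, 0, 0, -0.03, 0, 0, 0],
  [-1, 0, 0, 0, 0, 0, 0],
])

```text
time_s: 32.98
eef_pos: [0.5612, 0.0322, 0.0165]
tool_rot: [[0.99, 0.139, 0.002], [0.139, -0.99, -0.0], [0.002, 0.0, -1.0]]
ft_force: [4.7, 1.7, 2.5]
grip_width: 0.552
```

jog_arm([
  [0.6, 0, 0, 0, 0, 0, 0],
  [0.6, 0, 0, 0, 0, 0, 0],
  [0.6, 0, 0, 0, 0, 0, 0],
  [0.6, 0, 0, 1, 0, 0, 0],
  [0.6, 0, 0, 1, 0, 0, 0],
  [0.6, 0, 0, 1, 0, 0, 0],
  [0.6, 0, 0, 0.6, 0, 0, 0],
  [0.6, 0, 0, 0, 0, 0, 0],
])

```text
time_s: 33.98
eef_pos: [0.5607, 0.0321, 0.1066]
tool_rot: [[0.99, 0.139, 0.001], [0.139, -0.99, -0.0], [0.001, 0.0, -1.0]]
ft_force: [0.8, -0.3, 0.3]
grip_width: 0.799
```

```bash
python3 - <<'E'
from h import *
c=nestview("w11"); P=c["P"]; X,Y,Z=nf(P)
print("base lat",edges(P,(6,14),(85,120),(-60,60),'y'))
m=(X>-50)&(X<57)&(abs(Y)<23)&(Z>56.5)&(Z<66); p=np.linalg.lstsq(np.c_[X[m],Y[m],np.ones(m.sum())],Z[m],rcond=None)[0]; print("tilt",np.degrees(p[:2]).round(2),"z",p[2].round(1),m.sum())
print("cover lat",edges(P,(57,66),(10,40),(-40,40),'y')); print("cover rear",edges(P,(57,66),(20,80),(-20,20),'x'))
print("wall x",edges(P,(49,57.5),(63,85),(-20,20),'x'))
n=cap("top"); cv2.imwrite("pics/fin.png",np.hstack([c["img"][60:420,110:450],cv2.resize(n["img"][140:260,250:345],(285,360))]))
# gap column: through 61..65 behind the parts
g=(X>60.5)&(X<65)&(abs(Y)<20)&(Z<58); print("gap z",np.nanpercentile(Z[g],[5,50,95]))
print(env.observe()["time_s"])
E
```

```text
base lat [-47.1, 0.31, 47, 47.6, 0.11, 47]
tilt [-0.04 -0.1 ] z 60.6 8655
cover lat [-24.3, -0.32, 41, 24.7, 0.1, 41]
cover rear [20.2, 0.38, 56, 59.6, 0.06, 58]
wall x [66.1, -1.1, 57, 74.8, -0.88, 58]
gap z [ 9.32409119 10.49855548 11.61981505]
34.075
```

View pics/fin.png

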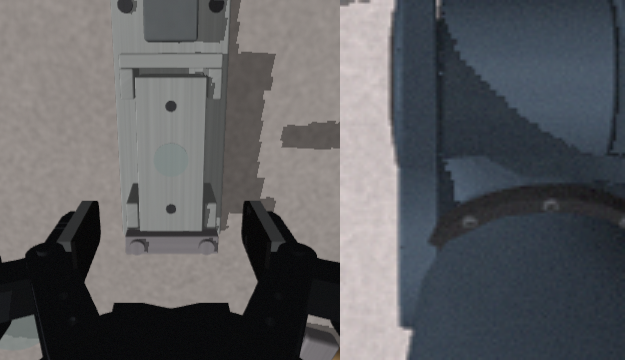

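The cover lies flat with its top at 60.6 mm, and its front end meets the bridge. The gap at the rear is empty down to the pocket floor, so all three parts are against the stop. Handing in.

```bash
python3 -c "
from h import *
print(env.close_job(), env.observe()['time_s'])"
```

```text
the job is handed in; nothing more can be done
the job is handed in; nothing more can be done
```

The block, long spacer and cover are stacked in the nest, each pushed against the stop face with 4–6 N of contact force and then released. I handed the job in at about 34 s; `close_job` gives no verdict.

**Last checks (wrist depth, about 0.5 mm high bias):**

| Part | Top height read (mm) | Seated height (mm) |
|---|---|---|
| Block | 34.6 | 34 |
| Spacer | 46.4 | 46 |
| Cover | 60.6 | 60 |

- **Flatness:** every part was flat to within 0.15°.
- **Position:** the block and spacer were checked right after they were placed, and the cover at the end. The rear gap read about 6.3–6.5 mm for each, and at the end it was clear down to the pocket floor. Sideways offset was under 0.8 mm.
- **Tongue:** it was fed in at an 8° tilt with no contact force, and the cover then lay flat at seated height against the stop.

**What disagreed or went unchecked:**
- **Tool offset:** the real fingertips sat about 32 mm behind the reported TCP, so the first grip on the block closed on air. I confirmed this with both the scene and wrist cameras and corrected for it from then on.
- **Final top view:** the arm blocked the top camera at the end, so the final check rests on the wrist camera only.
- **Loose items:** I did not re-measure the short frame and other loose things at the end. I saw no sign of contact with any of them.

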